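# Open the brass-capped decanter on the drinks table

### The arm

A 7-joint arm with a two-finger parallel gripper is mounted at the origin on the work surface. World frame = base frame: x ahead of the robot, y to its left, z up, the work surface at z = 0. Lengths are in m, angles in rad, forces in N, time in s.
With the tool pointing down it reaches from about 0.4 to 0.85 m from the base axis. Payload 10.4 kg.
Tool frame: the origin (TCP) lies at the very end of the fingers, on their centre line; the grasp point (between the pads) lies 19 mm behind it; x points along the fingers, y is the direction in which the jaws open and shut, and the axes are right-handed (so a half turn about x gives the same grasp; the last joint's range is limited). The gripper opens to 85 mm and grips with 20 to 120 N. Pads are 22 mm wide; open, the fingers measure 114 mm over their backs; the gripper's body (76 mm by 85 mm) begins 54 mm behind the grasp point. The pads swing forward as they close: fully open they stand 13 mm farther back than shut.
Start: joints at [-1.273, 0.332, -0.065, 1.46, 0.022, 1.35, -0.088], TCP at [0.197, 0.593, 0.231] pointing down, gripper open.
Joint ranges: [-2.6, 2.6], [-0.5, 2.12], [-1.47, 1.34], [0.16, 2.42], [-1.27, 4.41], [0.06, 2.06], [-2.6, 2.6]. Speed limits (rad/s): [2.22, 2.22, 2.79, 2.79, 3.14, 3.14, 3.14].

### API

Orientations are given as a unit quaternion [x, y, z, w].
In Python, from workcell import monitor, camera, ticket, regions_of gives the robot as it stands.
- The arm moves only by the tool step_arm, never from a script. Its argument "increments" is a list of rows, each a list of 5 numbers: the finger opening in m, from 0 to 0.0854, then the shift along the world's x, y, z in m, then the turn about the world's z in rad. A call has 1 to 12 rows; each row shifts and turns the commanded pose from where the row before left it; what a row does not reach is not made up. A row lasts 1/12 s, in which the tool goes at most 41.7 mm and 7.16 degrees, less where a joint would pass 70% of its speed; a pose out of reach is approached as far as the arm can. A call with a gripper value outside its range is refused whole. The fingers move at their own pace and stop on an object; "force" is the grip in N (left out, the last holds). Time passes only in rows, so rows that do not move let the fingers close. It gives the time, the measured TCP pose, the force and the opening at its end, in the units of the state.
- monitor.get_obs(): the state, without advancing time (a new reading comes with each control period).
- camera(name): name is "side" or "top"; returns a dict with "color" (480x640x3 uint8, red, green, blue), "range_z" (480x640 float32, m along the optical axis (not along the pixel's ray), 0 where there is no reading), "fx", "fy", "cx", "cy" (pixels), "cam_to_world" (4x4, takes a point from camera to world coordinates). Camera axes: x right, y up, looking along -z (the intrinsics and any distortion apply to the point x, -y, -z); pixel columns grow to the right and rows downward; lengths in m; the calibration is good to about 2 mm. A picture is of the moment at which its call begins.
- ticket.hand_in(): hands the job in, once; it reports no verdict.
Trained networks look in a picture, given as the dict that the camera call returned (one of the last four; its "shot" number tells which), for a name from the list of things; names that differ only in an ending like _2 or _b are one class to them, and where a whole thing is asked for, a point or a joint stands for the part that bears it (a point fixed in the world has none). Each returns a list of dicts, best first, with "p" (0 to 1); they miss things now and then, are a little off and sometimes report something else, mostly with a low value. They report only what shows in the picture. A call takes as long as a camera call. They do not tell look-alikes from the thing itself.
- regions_of(picture, query): "region" (480x640 bool, what is visible of it) and "centre" ([row, column] in pixels, amid what is visible of it).
The state is a dict: "clock": time; "joint_pos": joint angles; "joint_velocities": joint speeds; "tau": joint torques, N m; "position": TCP position; "ee_rot": TCP orientation; "ft_force": force on the tool from outside, world axes, zero at the start; "torque": the same for the moment, N m; "grip_width": opening from 0.0 (shut) to 1.0 (fully open).
Only numpy, scipy, OpenCV 4.12 (cv2) and the standard library are available. Lean on these libraries where they do the work, as an engineer would, in place of code of your own. Each camera call takes 0.05 s, during which the arm holds its last target. There are 200 camera calls.

### The job

Unscrew the brass cap of the glass decanter, anticlockwise seen from above, regripping as needed, until the cap's red stripe points at the red marks on the glass, then lift the cap off and set it down gently, upright, on the middle of the round cork coaster. Leave the black-capped decanter untouched.

Things in the scene. Friction and masses are not known exactly. Their poses are not given: they have to be found in the camera images.
- cap: Loose round brass lug cap, 50 mm diameter, 36 mm tall, 120 g; pinch it across any diameter. Origin: centre of underside, z up; red stripe across its top along x. Fitted, its underside is at 90 mm, top at 126 mm. It turns level, stiff (0.2 N m), and stays where left. Starts 112 to 128 degrees clockwise of release; free within 15 degrees of it. Stops: 20 degrees past it, and soon clockwise.
- decanter: Squat pale glass decanter, fixed to the table, 86 mm wide, shoulder at 84 mm, neck 44 mm wide up to 111 mm inside the cap. Origin: centre of underside, z up. Red marks on its shoulder at its +x and -x. The cap releases when its x axis lies along this x axis, either way round: turn anticlockwise to the first alignment. A gasket may then raise it 4 mm; it lifts straight up, clear after 25 mm.
- coaster: Round cork coaster, fixed on the table, 96 mm diameter, 6 mm thick. Origin: centre of its underside, z up. The cap goes on its top.
- black_decanter: Decanter of the same shape and size, fixed, with a shut black cap (top at 126 mm) that does not turn. Not to be touched. Origin: centre of its underside. It swaps places with the brass-capped one and with a copper ice pot (84 mm diameter, 95 mm tall).
Mind the look-alikes: they are no part of the job. Several things have the shape of the cap; the one meant has the colours described above. Leave any turquoise look-alike of the decanter alone.

How it is judged:
On the way, in this order (a step that is already met when the one before it is completed fails the run):
1. the cap is turned until its stripe points at the red marks (within 24 degrees), still on the neck (angle between the x axis of cap and the x axis of decanter, either way round below 0.42 rad and z of cap in the frame of decanter below 0.1 m and horizontal distance between cap and decanter below 0.01 m), for 0.1 s.
2. the cap is lifted clear of the neck (z of cap in the frame of decanter above 0.113 m), for 0.1 s.
At the end, for the whole second after the job is handed in: The brass cap stands upright (within 10 degrees, stripe up) and at rest on the cork coaster, its centre within 20 mm of the coaster's centre, released (horizontal distance between cap and coaster below 0.02 m and z of cap in the frame of coaster between 0.002 and 0.01 m and angle between cap's own z axis and vertical below 0.17 rad and linear speed of cap below 0.02 m/s); the robot touches nothing.
It fails at once if the cap is dropped: it moves faster than 0.6 m/s within 30 mm of the table or coaster (height (world z) of cap below 0.03 m and linear speed of cap above 0.6 m/s).
It fails at once if the fingers touch the black-capped decanter with more than 2 N (contact force between the fingers and black_decanter above 2 N).
It fails at once if the arm touches the black-capped decanter with more than 2 N (contact force between the arm and black_decanter above 2 N).
It also fails if it takes over 42 s, if anything falls off the work surface, if the arm or the gripper's body presses on something with over 40 N, if the wrist force passes 120 N, or if a joint passes its speed limit or range.

## Working session

There is one attempt and no reset: what is moved stays moved. The work goes in short steps, Python scripts to look and compute and a tool call to move; the robot and the scene stay as the last step left them, time stands still between calls to the robot, and variables do not carry over. Pictures are saved under pics/ and viewed, about 8 in all and at most 12, crops included, and the job is handed in when it is done.

Besides the shell and the picture viewer there is one more tool, called by a JSON object that holds its "name" and its "arguments", one argument or row to a line. step_arm: Moves the arm, as the interface text tells. Its arguments: {"type":"object","properties":{"increments":{"type":"array"},"force":{"type":"number"}},"required":["increments"]}

```bash
mkdir -p pics; cat > h.py <<'E'
import numpy as np, cv2
from workcell import monitor, camera, ticket, regions_of
def cloud(p):
    z=p["range_z"]; v,u=np.mgrid[:480,:640]
    P=np.stack([(u-p["cx"])/p["fx"]*z,-(v-p["cy"])/p["fy"]*z,-z,np.ones_like(z)],-1)
    return (P@np.array(p["cam_to_world"]).T)[...,:3]
def save(p,n): cv2.imwrite(f"pics/{n}.png",p["color"][...,::-1])
E
python3 - <<'E'
from h import *
np.set_printoptions(precision=4,suppress=True)
print(monitor.get_obs())
t=camera("top");s=camera("side")
cv2.imwrite("pics/a.png",t["color"][...,::-1]);cv2.imwrite("pics/b.png",s["color"][...,::-1])
for p in (t,s):
    C=cloud(p); print(p["cam_to_world"],p["fx"],[k for k in p])
    for q in("cap","decanter","coaster","black_decanter"):
        for r in regions_of(p,q):
            m=r["region"]&(p["range_z"]>0); X=C[m]
            print(q,round(r["p"],2),r["centre"],m.sum(),np.median(X,0),np.percentile(X,2,axis=0),np.percentile(X,98,axis=0),np.median(p["color"][m],0))
E
```

```text
{'clock': 0.0, 'joint_pos': array([-1.2726,  0.3329, -0.0647,  1.4609,  0.0216,  1.3499, -0.0885]), 'joint_velocities': array([ 0.0003, -0.0007,  0.001 , -0.0005, -0.0008,  0.0009, -0.001 ]), 'tau': array([ -0.    , -62.5443,   0.0493, -39.1605,   0.0162,   0.01  ,
         0.    ]), 'position': array([0.197 , 0.5927, 0.2305]), 'ee_rot': array([ 0.1124,  0.6981, -0.1134,  0.698 ]), 'ft_force': array([0.3777, 0.8459, 0.246 ]), 'torque': array([ 0.0182, -0.0298,  0.009 ]), 'grip_width': 1.001740622977566}
[[ 0.0166  0.9901 -0.139   0.3317]
 [-0.9997  0.0142 -0.0183  0.0632]
 [-0.0162  0.1393  0.9901  1.2296]
 [ 0.      0.      0.      1.    ]] 543.5610695988087 ['color', 'range_z', 'fx', 'fy', 'cx', 'cy', 'cam_to_world', 'shot']
cap 0.94 [259.6, 220.7] 519 [0.4366 0.2934 0.1256] [0.4141 0.2719 0.1019] [0.4595 0.3182 0.13  ] [253. 221.  95.]
cap 0.91 [264.6, 177.1] 452 [0.4368 0.4089 0.0349] [0.4153 0.3884 0.008 ] [0.4595 0.4334 0.0407] [ 76. 200.  87.]
cap 0.76 [212.3, 211.2] 450 [0.5499 0.3286 0.035 ] [0.5282 0.3077 0.011 ] [0.575  0.3534 0.0396] [ 54.  136.5  60. ]
decanter 0.93 [330
[... 1092 characters left out ...]
2 [0.4237 0.3061 0.1218] [0.4109 0.2781 0.083 ] [0.4574 0.325  0.126 ] [209. 151.  75.]
decanter 0.84 [355.1, 349.6] 4449 [0.2723 0.2146 0.07  ] [0.247  0.1752 0.0085] [0.3123 0.2385 0.11  ] [ 49. 148. 134.]
decanter 0.77 [345.0, 223.5] 3306 [0.4061 0.3181 0.0583] [0.3934 0.2698 0.0057] [0.4476 0.3426 0.0834] [154. 143. 127.]
decanter 0.77 [425.9, 257.1] 6264 [0.2702 0.3601 0.0738] [0.2476 0.3173 0.0081] [0.3102 0.3888 0.1103] [ 50. 146. 131.]
coaster 0.84 [218.0, 371.8] 844 [ 0.5204 -0.1435  0.0041] [ 0.4788 -0.1886 -0.0002] [ 0.5661 -0.1028  0.0059] [209. 147.  98.]
black_decanter 0.59 [251.0, 330.7] 2987 [0.4434 0.0715 0.069 ] [0.421  0.0303 0.0054] [0.4836 0.0934 0.1251] [151. 135. 120.]
```

```bash
python3 - <<'E'
import cv2,numpy as np
a=cv2.imread("pics/a.png");b=cv2.imread("pics/b.png")
c=np.hstack([cv2.resize(a[215:315,170:270],(400,400),interpolation=2),cv2.resize(b[270:390,150:290],(400,400),interpolation=2)])
cv2.imwrite("pics/c.png",c)
E
```

```text
(no output)
```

View pics/b.png

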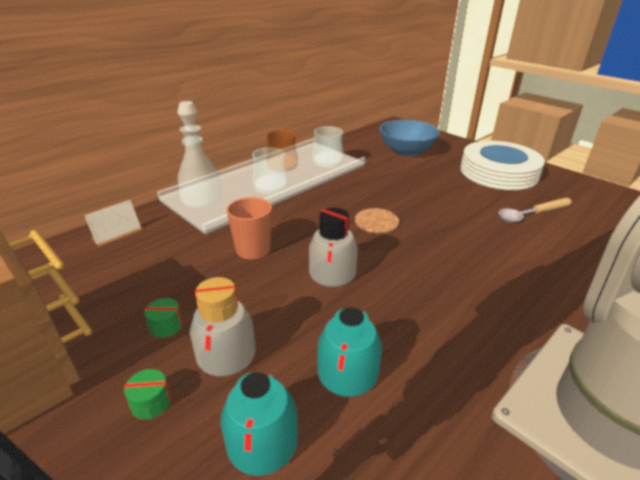

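View pics/c.png

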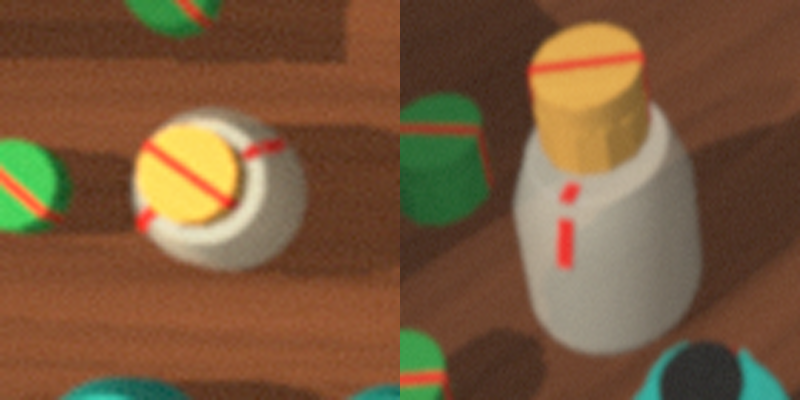

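View pics/a.png

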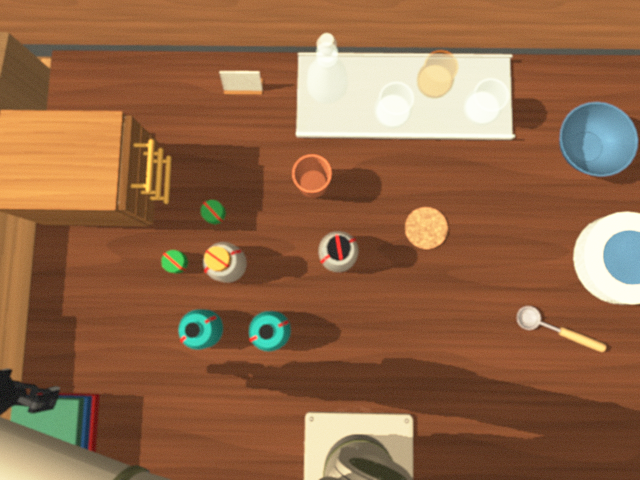

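```bash
cat >> h.py <<'E'
def plane(p,px,h): # px Nx2 (u,v) -> world at height h
    M=np.array(p["cam_to_world"]); u,v=np.asarray(px,float).T
    d=np.stack([(u-p["cx"])/p["fx"],-(v-p["cy"])/p["fy"],-np.ones_like(u)],-1)@M[:3,:3].T
    return M[:3,3]+d*((h-M[2,3])/d[:,2])[:,None]
def red(p):
    h=cv2.cvtColor(p["color"],cv2.COLOR_RGB2HSV); c=p["color"].astype(int)
    return (c[...,0]-c[...,1]>90)&(c[...,0]-c[...,2]>70)&(np.minimum(h[...,0],180-h[...,0])<7)
def ang(X):
    d=X[:,:2]-X[:,:2].mean(0); w,V=np.linalg.eigh(d.T@d); return np.degrees(np.arctan2(V[1,1],V[0,1]))%180
def look(p,c,h,r=.026):
    m=red(p); v,u=np.nonzero(m); X=plane(p,np.c_[u,v],h); k=np.hypot(*(X[:,:2]-c).T)<r
    return X[k],np.c_[u,v][k]
E
python3 - <<'E'
from h import *
from scipy.spatial.transform import Rotation as R
np.set_printoptions(precision=4,suppress=True)
print(R.from_quat(monitor.get_obs()["ee_rot"]).as_matrix())
C0=np.array([.437,.297])
for n in("top","side"):
    p=camera(n);C=cloud(p)
    r=min(regions_of(p,"cap"),key=lambda r:abs(np.median(C[r["region"]],0)[2]-.124))
    m=r["region"]&(abs(C[...,2]-.126)<.006)
    v,u=np.nonzero(m); X=plane(p,np.c_[u,v],.126)
    (cx,cy),rad=cv2.minEnclosingCircle(X[:,:2].astype(np.float32)); print(n,"cap top",X.mean(0),(cx,cy),rad)
    X,px=look(p,X.mean(0)[:2],.126,.024); print("stripe",len(X),ang(X),X.mean(0))
    mm=red(p)&~r["region"]; v,u=np.nonzero(mm); W=C[v,u]
    k=(np.hypot(*(W[:,:2]-C0).T)<.055)&(W[:,2]>.02)
    for q in np.c_[u,v][k][::1]:
        pass
    print(np.c_[u[k],v[k],W[k]*1000].astype(int).tolist()[:60])
    r=[r for r in regions_of(p,"coaster")][0]; v,u=np.nonzero(r["region"]); X=plane(p,np.c_[u,v],.006)
    print("coaster",X.mean(0),cv2.minEnclosingCircle(X[:,:2].astype(np.float32)))
E
```

```text
[[ 0.      0.3153  0.949 ]
 [ 0.      0.949  -0.3153]
 [-1.      0.      0.    ]]
top cap top [0.4365 0.2961 0.126 ] (0.4362878203392029, 0.29607099294662476) 0.025542281568050385
stripe 8 55.92263551824804 [0.4345 0.2935 0.126 ]
[[237, 250, 459, 264, 73], [239, 250, 460, 261, 65], [207, 251, 450, 316, 129], [233, 251, 456, 271, 84], [234, 251, 456, 268, 84], [235, 251, 457, 268, 76], [236, 251, 457, 266, 75], [237, 251, 457, 264, 75], [238, 251, 458, 263, 67], [239, 251, 458, 261, 65], [240, 251, 458, 259, 63], [231, 252, 454, 275, 82], [232, 252, 453, 272, 88], [233, 252, 454, 271, 80], [234, 252, 453, 268, 88], [235, 252, 454, 267, 80], [236, 252, 455, 266, 76], [237, 252, 455, 264, 73], [238, 252, 455, 262, 74], [231, 253, 451, 274, 86], [232, 253, 452, 273, 83], [233, 253, 452, 271, 80], [234, 253, 451, 268, 86], [231, 254, 450, 275, 83], [232, 254, 450, 273, 81], [206, 267, 421, 326, 86], [205, 268, 420, 333, 63], [206, 268, 419, 328, 76], [207, 268, 419, 325, 81], [205, 269, 418, 332, 69], [206, 269, 417, 329, 75], [207, 269, 417, 326, 76], [208, 269, 417, 322, 84], [205, 270,
[... 1357 characters left out ...]
3], [209, 337, 413, 331, 76], [210, 337, 413, 329, 74], [205, 338, 418, 334, 72], [206, 338, 416, 333, 73], [207, 338, 415, 332, 73], [208, 338, 414, 331, 73], [209, 338, 413, 331, 74], [210, 338, 412, 329, 73], [205, 339, 418, 334, 70], [206, 339, 415, 334, 73], [207, 339, 415, 333, 72], [208, 339, 413, 332, 72], [209, 339, 413, 331, 72], [210, 339, 413, 330, 71], [205, 340, 418, 334, 68], [206, 340, 416, 334, 69], [207, 340, 415, 333, 69], [208, 340, 413, 332, 70], [209, 340, 412, 332, 71], [210, 340, 412, 330, 70], [205, 341, 416, 335, 69], [206, 341, 415, 335, 69], [207, 341, 414, 333, 69]]
coaster [ 0.5184 -0.1403  0.006 ] ((0.5228520631790161, -0.1411670446395874), 0.05487196519970894)
```

The brass-capped decanter is the one at top pixel (220,260). Its stripe lies at about 55° and its marks at about 122° in world angles, so it needs about 66° anticlockwise. The stated start is 112–128° clockwise of release, which doesn't agree, so I'll check again after turning. The black cap is at (338,250), the coaster at (427,228), and the green caps and turquoise decanters are decoys.

{"name": "step_arm", "arguments": {
  "increments": [
    [0.0854,0.02,-0.0247,0,-0.115],
    [0.0854,0.02,-0.0247,0,-0.115],
    [0.0854,0.02,-0.0247,0,-0.115],
    [0.0854,0.02,-0.0247,0,-0.115],
    [0.0854,0.02,-0.0247,0,-0.115],
    [0.0854,0.02,-0.0247,0,-0.115],
    [0.0854,0.02,-0.0247,0,-0.115],
    [0.0854,0.02,-0.0247,0,-0.115],
    [0.0854,0.02,-0.0247,0,-0.115],
    [0.0854,0.02,-0.0247,0,-0.115],
    [0.0854,0.02,-0.0247,0,-0.115],
    [0.0854,0.0195,-0.0247,0,-0.115]
  ],
  "force": 70
}}

```text
clock: 1.8
position: [0.4374, 0.2954, 0.2316]
ee_rot: [0.533, 0.465, -0.533, 0.465]
ft_force: [0.4, 0.1, -0.8]
grip_width: 1.002
```

{"name": "step_arm", "arguments": {
  "increments": [
    [0.0854,0,0,0,0],
    [0.0854,0,0,0,0]
  ]
}}

```text
clock: 1.97
position: [0.4377, 0.2951, 0.2316]
ee_rot: [0.532, 0.465, -0.532, 0.466]
ft_force: [-0.6, 0.5, -0.7]
grip_width: 1.001
```

{"name": "step_arm", "arguments": {
  "increments": [
    [0.0854,-0.001,0.001,-0.03,0],
    [0.0854,0,0,-0.03,0],
    [0.0854,0,0,-0.03,0],
    [0.0854,0,0,-0.025,0],
    [0.0854,0,0,-0.019,0],
    [0.0854,0,0,0,0]
  ]
}}

```text
clock: 2.47
position: [0.4327, 0.2974, 0.0936]
ee_rot: [-0.529, -0.467, 0.533, -0.467]
ft_force: [-0.4, 0.4, 0.7]
grip_width: 0.999
```

{"name": "step_arm", "arguments": {
  "increments": [
    [0.04,0,0,0,0],
    [0.04,0,0,0,0],
    [0.04,0,0,0,0],
    [0.04,0,0,0,0],
    [0.04,0,0,0,0],
    [0.04,0,0,0,0],
    [0.04,0,0,0,0],
    [0.04,0,0,0,0]
  ],
  "force": 70
}}

```text
clock: 3.13
position: [0.4363, 0.2987, 0.0988]
ee_rot: [0.532, 0.467, -0.53, 0.466]
ft_force: [-1.0, 0.5, 8.4]
grip_width: 0.568
```

{"name": "step_arm", "arguments": {
  "increments": [
    [0.04,0,-0.002,0,0.05],
    [0.04,0,0,0,0.1],
    [0.04,0,0,0,0.1],
    [0.04,0,0,0,0.1],
    [0.04,0,0,0,0.1],
    [0.04,0,0,0,0.1],
    [0.04,0,0,0,0]
  ]
}}

```text
clock: 3.72
position: [0.4371, 0.2976, 0.0991]
ee_rot: [0.385, 0.594, -0.381, 0.595]
ft_force: [1.8, 4.6, 5.6]
grip_width: 0.567
```

```bash
python3 - <<'E'
from h import *
np.set_printoptions(precision=4,suppress=True)
o=monitor.get_obs(); print(o["position"],o["ft_force"],o["torque"],o["joint_pos"],o["grip_width"])
x,y,z,w=o["ee_rot"];print("jaw",np.degrees(np.arctan2(1-2*(x*x+z*z),2*(x*y-z*w))))
t=camera("top");s=camera("side")
c=np.hstack([cv2.resize(t["color"][215:315,170:270],(400,400),interpolation=2),cv2.resize(s["color"][230:390,140:300],(400,400),interpolation=2)])
cv2.imwrite("pics/d.png",c[...,::-1])
E
```

```text
[0.4371 0.2976 0.0991] [1.8062 4.6414 5.6004] [ 1.0978 -0.4965 -0.0112] [-0.8748  0.2346  0.215   1.8859 -0.059   1.0216 -0.2081] 0.566746774179012
jaw 24.457980635336554
```

View pics/d.png

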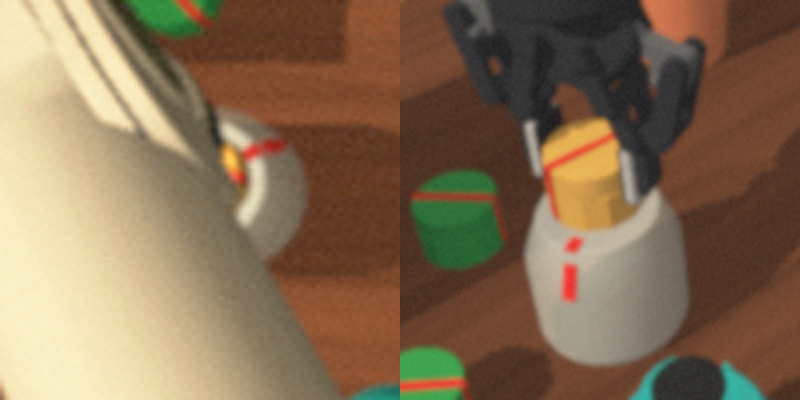

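The side view shows the cap gripped. Its stripe has swung about 30° anticlockwise, with the near end at crop (548,165) moving toward the mark at (572,245). I'll turn it another 35°.

{"name": "step_arm", "arguments": {
  "increments": [
    [0.04,0,0,0,0.06],
    [0.04,0,0,0,0.1],
    [0.04,0,0,0,0.1],
    [0.04,0,0,0,0.1],
    [0.04,0,0,0,0.1],
    [0.04,0,0,0,0.1],
    [0.04,0,0,0,0.04],
    [0.04,0,0,0,0],
    [0.04,0,0,0,0]
  ]
}}

```text
clock: 4.57
position: [0.4372, 0.2978, 0.0992]
ee_rot: [0.194, 0.68, -0.19, 0.682]
ft_force: [2.7, 5.6, 5.1]
grip_width: 0.568
```

```bash
python3 - <<'E'
from h import *
np.set_printoptions(precision=4,suppress=True)
o=monitor.get_obs(); print(o["position"],o["ft_force"],o["torque"],o["joint_pos"],o["grip_width"])
x,y,z,w=o["ee_rot"];print("jaw",np.degrees(np.arctan2(1-2*(x*x+z*z),2*(x*y-z*w))))
t=camera("top");s=camera("side")
c=np.hstack([cv2.resize(t["color"][215:315,170:270],(400,400),interpolation=2),cv2.resize(s["color"][230:390,140:300],(400,400),interpolation=2)])
cv2.imwrite("pics/e.png",c[...,::-1])
E
```

```text
[0.4372 0.2978 0.0992] [2.6966 5.6097 5.1114] [ 1.1745 -0.6731 -0.0419] [-0.8117  0.2338  0.1436  1.8823 -0.0399  1.0222  0.3695] 0.5676608033351903
jaw 58.48839969176457
```

View pics/e.png

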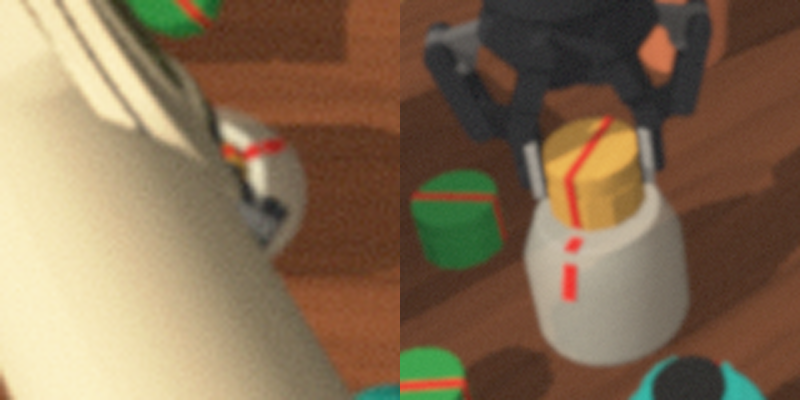

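The stripe's near end now lines up with the shoulder mark at crop (572,230). I'll try a small lift and watch the force.

{"name": "step_arm", "arguments": {
  "increments": [
    [0.04,0,0,0.003,0],
    [0.04,0,0,0.003,0],
    [0.04,0,0,0,0]
  ]
}}

```text
clock: 4.92
position: [0.4367, 0.2979, 0.1048]
ee_rot: [0.194, 0.68, -0.19, 0.681]
ft_force: [3.4, 6.1, 1.7]
grip_width: 0.566
```

{"name": "step_arm", "arguments": {
  "increments": [
    [0.04,0,0,0.01,0],
    [0.04,0,0,0.012,0],
    [0.04,0,0,0.015,0],
    [0.04,0,0,0.015,0],
    [0.04,0,0,0.015,0],
    [0.04,0,0,0.015,0],
    [0.04,0,0,0.015,0],
    [0.04,0,0,0.01,0],
    [0.04,0,0,0,0]
  ]
}}

```text
clock: 5.67
position: [0.4363, 0.2962, 0.2124]
ee_rot: [0.193, 0.68, -0.191, 0.681]
ft_force: [0.1, -0.4, -1.3]
grip_width: 0.568
```

```bash
python3 - <<'E'
from h import *
np.set_printoptions(precision=4,suppress=True)
o=monitor.get_obs(); print(o["clock"],o["position"],o["ft_force"],o["torque"],o["joint_pos"],o["grip_width"])
s=camera("side")
cv2.imwrite("pics/f.png",cv2.resize(s["color"][130:390,100:360],(500,500),interpolation=2)[...,::-1])
E
```

```text
5.6667 [0.4363 0.2962 0.2124] [ 0.0578 -0.3572 -1.2571] [ 0.0054 -0.0204 -0.0303] [-0.8213  0.1232  0.1503  1.7565 -0.0195  1.2601  0.3537] 0.5675437253810365
```

View pics/f.png

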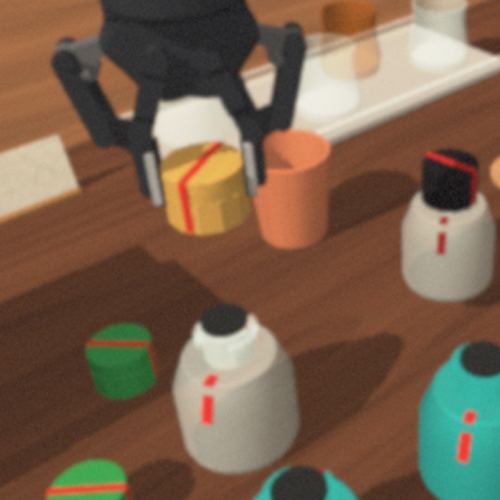

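The cap is off and level in the grip at (205,185), and the neck is bare at (222,325). Next I'll carry it high to the coaster.

{"name": "step_arm", "arguments": {
  "increments": [
    [0.04,0.002,-0.01,0.015,0],
    [0.04,0.006,-0.028,0.015,0],
    [0.04,0.006,-0.032,0,0],
    [0.04,0.006,-0.032,0,0],
    [0.04,0.006,-0.032,0,0],
    [0.04,0.006,-0.032,0,0],
    [0.04,0.006,-0.032,0,0],
    [0.04,0.006,-0.032,0,0],
    [0.04,0.006,-0.032,0,0],
    [0.04,0.006,-0.032,0,0],
    [0.04,0.006,-0.032,0,0],
    [0.04,0.006,-0.032,0,0]
  ]
}}

```text
clock: 6.72
position: [0.5031, -0.0639, 0.2392]
ee_rot: [0.192, 0.681, -0.192, 0.68]
ft_force: [0.5, 0.6, -1.8]
grip_width: 0.561
```

{"name": "step_arm", "arguments": {
  "increments": [
    [0.04,0.006,-0.032,0,0],
    [0.04,0.006,-0.025,0,0],
    [0.04,0.006,-0.022,0,0],
    [0.04,0.002,-0.012,0,0],
    [0.04,0,0,0,0],
    [0.04,0,0,0,0],
    [0.04,0,0,0,0]
  ]
}}

```text
clock: 7.3
position: [0.5233, -0.1521, 0.2395]
ee_rot: [0.192, 0.681, -0.192, 0.68]
ft_force: [0.0, 0.4, -1.5]
grip_width: 0.562
```

```bash
cat > m.py <<'E'
from h import *
np.set_printoptions(precision=4,suppress=True)
o=monitor.get_obs(); print(o["clock"],o["position"],o["ft_force"])
s=camera("side");C=cloud(s)
for r in regions_of(s,"cap"):
    m=r["region"]&(s["range_z"]>0); X=C[m]
    if abs(np.median(X,0)[1]+.15)<.06: print(r["p"],r["centre"],np.percentile(X,[2,50,98],axis=0))
cv2.imwrite("pics/g%d.png"%s["shot"],cv2.resize(s["color"][80:280,270:470],(500,500),interpolation=2)[...,::-1])
E
python3 m.py
```

```text
7.3 [ 0.5233 -0.1521  0.2395] [ 0.0352  0.4192 -1.5464]
0.84 [107.2, 391.2] [[ 0.4968 -0.56    0.0584]
 [ 0.5086 -0.1369  0.2513]
 [ 0.7934 -0.1247  0.2653]]
```

{"name": "step_arm", "arguments": {
  "increments": [
    [0.04,0,0,-0.02,0],
    [0.04,0,0,-0.03,0],
    [0.04,0,0,-0.03,0],
    [0.04,0,0,-0.03,0],
    [0.04,0,0,-0.03,0],
    [0.04,0,0,-0.025,0],
    [0.04,0,0,-0.015,0],
    [0.04,0,0,-0.01,0],
    [0.04,0,0,0,0],
    [0.04,0,0,0,0]
  ]
}}

```text
clock: 8.23
position: [0.5238, -0.1529, 0.0507]
ee_rot: [0.192, 0.681, -0.192, 0.681]
ft_force: [0.6, 0.1, -1.2]
grip_width: 0.563
```

```bash
python3 m.py; ls pics
```

```text
8.2333 [ 0.5238 -0.1529  0.0507] [ 0.6377  0.072  -1.2109]
0.75 [199.0, 382.9] [[ 0.4971 -0.1706  0.041 ]
 [ 0.5113 -0.1389  0.0672]
 [ 0.5396 -0.1253  0.0771]]
a.png
b.png
c.png
d.png
e.png
f.png
g10.png
g11.png
```

{"name": "step_arm", "arguments": {
  "increments": [
    [0.04,0,0,-0.01,0],
    [0.04,0,0,-0.01,0],
    [0.04,0,0,-0.007,0],
    [0.04,0,0,-0.004,0],
    [0.04,0,0,-0.002,0],
    [0.04,0,0,0,0]
  ]
}}

```text
clock: 8.83
position: [0.5232, -0.1533, 0.0167]
ee_rot: [0.192, 0.681, -0.192, 0.68]
ft_force: [0.3, 0.6, -1.5]
grip_width: 0.565
```

{"name": "step_arm", "arguments": {
  "increments": [
    [0.04,0,0,-0.001,0],
    [0.04,0,0,-0.001,0],
    [0.04,0,0,0,0]
  ]
}}

```text
clock: 9.08
position: [0.5237, -0.1533, 0.0154]
ee_rot: [0.192, 0.68, -0.192, 0.681]
ft_force: [-0.3, -0.0, -1.4]
grip_width: 0.562
```

{"name": "step_arm", "arguments": {
  "increments": [
    [0.04,0,0,-0.001,0],
    [0.04,0,0,0,0]
  ]
}}

```text
clock: 9.25
position: [0.5238, -0.1534, 0.0152]
ee_rot: [0.193, 0.68, -0.192, 0.681]
ft_force: [-3.4, 0.7, 7.5]
grip_width: 0.564
```

{"name": "step_arm", "arguments": {
  "increments": [
    [0.04,0,0,-0.001,0],
    [0.04,0,0,0,0]
  ]
}}

```text
clock: 9.42
position: [0.5239, -0.1533, 0.0151]
ee_rot: [0.193, 0.68, -0.192, 0.681]
ft_force: [-9.1, 2.0, 21.3]
grip_width: 0.564
```

{"name": "step_arm", "arguments": {
  "increments": [
    [0.04,0,0,0.0015,0],
    [0.04,0,0,0,0],
    [0.056,0,0,0,0],
    [0.06,0,0,0,0],
    [0.07,0,0,0,0],
    [0.08,0,0,0,0],
    [0.0854,0,0,0,0],
    [0.0854,0,0,0,0]
  ],
  "force": 20
}}

```text
clock: 10.08
position: [0.5236, -0.1533, 0.0148]
ee_rot: [0.192, 0.68, -0.192, 0.68]
ft_force: [0.6, 0.0, -0.8]
grip_width: 1.004
```

{"name": "step_arm", "arguments": {
  "increments": [
    [0.0854,0,0,0.005,0],
    [0.0854,0,0,0.015,0],
    [0.0854,0,0,0.03,0],
    [0.0854,0,0,0.03,0],
    [0.0854,0,0,0.03,0],
    [0.0854,0,0,0.02,0],
    [0.0854,0,0,0,0]
  ]
}}

```text
clock: 10.67
position: [0.5258, -0.154, 0.1497]
ee_rot: [0.193, 0.678, -0.192, 0.683]
ft_force: [1.0, -0.0, 0.3]
grip_width: 0.996
```

```bash
cat >> m.py <<'E'
r=regions_of(s,"coaster")
print([(q["p"],q["centre"]) for q in r])
E
python3 m.py; ls pics | tail -1
```

```text
10.6667 [ 0.5258 -0.154   0.1497] [ 0.9843 -0.0302  0.326 ]
0.7 [209.9, 378.7] [[ 0.4972 -0.1707  0.005 ]
 [ 0.5136 -0.1384  0.0328]
 [ 0.543  -0.1256  0.0414]]
[(0.97, [222.6, 373.1])]
g12.png
```

View pics/g12.png

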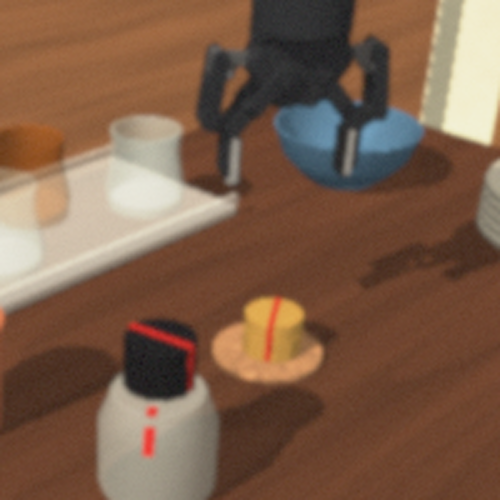

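The cap stands upright at the middle of the coaster (crop pixel 273,330, coaster around 268,348), and the gripper is clear above it. I'll hand in now.

```bash
python3 -c "
from h import *
print(ticket.hand_in())"
```

```text
the job is handed in; nothing more can be done
None
```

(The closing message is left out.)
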